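# Find the rocking jar lid and press it home

### The arm

A 6-joint arm with a two-finger parallel gripper is mounted at the origin on a cart in front of the work surface, level with it; the furniture and walls round the work are solid. World frame = base frame: x ahead of the robot, y to its left, z up, the work surface at z = 0. Lengths are in m, angles in rad, forces in N, time in s.
With the tool pointing down it reaches from about 0.275 to 0.825 m from the base axis. Payload 5.2 kg.
Tool frame: the origin (TCP) lies at the very end of the fingers, on their centre line; the grasp point (between the pads) lies ctrl.grip_depth behind it (ctrl.grip_depth is the distance from the TCP to the grasp point, in m); z points along the fingers, y is the line along which they close (so a half turn about z gives the same grasp; the last joint's range is limited). The gripper opens to 93 mm and grips with 3 to 60 N. Pads are 15 mm wide; open, the fingers measure 128 mm over their backs; the gripper's body (75 mm by 188 mm) begins 65 mm behind the grasp point.
Start: joints at [-1.458, 0.259, 1.535, -0, 1.348, -0.203], TCP at [0.171, -0.523, 0.219] pointing down, gripper open.
Joint ranges: [-3.14, 3.14], [-0.91, 2.08], [0.19, 2.58], [-1.22, 4.36], [0.22, 2.71], [-3.12, 3.12]. Speed limits (rad/s): [2.57, 2.57, 3.14, 3.14, 3.14, 3.14].

### API

Orientations are given as a unit quaternion [x, y, z, w].
In Python, from bench import ctrl, imaging, finder gives the robot as it stands.
- The arm moves only by the shell command python3 -m jog 'ROWS' [OPENING] [FORCE]. ROWS is JSON, a list of rows, each a list of 6 numbers: the shift along the tool's x, y, z scaled (see below), then the turn, a rotation vector about the tool's x, y, z scaled (see below). In form: [[tx, ty, tz, rx, ry, rz], ...]. A call has exactly 5 rows; each row shifts and turns the commanded pose from where the row before left it, along the tool's axes as they then stand; what a row does not reach is not made up. The controller multiplies each number of a shift by 250 mm and each number of a turn by 90 degrees. A row lasts 1/12 s, in which the tool goes at most 41.7 mm and 7.16 degrees, less where a joint would pass 70% of its speed; a pose out of reach is approached as far as the arm can. A call with a number of a shift or a turn outside -1 to 1 is refused whole. A call with a gripper value outside its range is refused whole. OPENING is the closure, from 0 (fully open) to 1 (shut), set as the call begins (- or left out, the last holds). The fingers move at their own pace and stop on an object; FORCE is the grip in N (left out, the last holds). Time passes only in rows, so rows that do not move let the fingers close, or fill a call up. It gives the time, the measured TCP pose, the force, the opening and the grip force at its end, in the units of the state.
- ctrl.sense(): the state, without advancing time (a new reading comes with each control period).
- imaging.grab_frame(name): name is "side" or "top"; returns a dict with "pixels" (420x560x3 uint8, red, green, blue), "z_map" (420x560 float32, m along the optical axis (not along the pixel's ray), 0 where there is no reading), "fx", "fy", "cx", "cy" (pixels), "k1" (the pictures are not rectified: a ray, as slopes to the right and down, at radius r is drawn at 1 + k1 r^2 times it, then the intrinsics apply), "rvec" (rotation vector, rad) and "tvec" (3), from world to camera coordinates, as OpenCV has them. Camera axes: x right, y down, z forward; pixel columns grow to the right and rows downward; lengths in m; the calibration is good to about 2 mm. A picture is of the moment at which its call begins.
- ctrl.finish_job(): hands the job in; it is judged then, once.
Trained networks look in a picture, given as the dict that the camera call returned (one of the last four; its "shot" number tells which), for a name from the list of things; names that differ only in an ending like _2 or _b are one class to them, and where a whole thing is asked for, a point or a joint stands for the part that bears it (a point fixed in the world has none). Each returns a list of dicts, best first, with "confidence" (0 to 1); they miss things now and then, are a little off and sometimes report something else, mostly with a low value. They report only what shows in the picture. A call takes as long as a camera call. They do not tell look-alikes from the thing itself.
- finder.trace(picture, name): "region" (420x560 bool, what is visible of it) and "rect" ([left, top, right, bottom] in pixels, round what is visible of it).
- finder.spot_point(picture, name): "position" ([column, row] in pixels: a listed point, or the origin of a listed thing).
The state is a dict: "t": time; "qpos": joint angles; "joint_velocities": joint speeds; "tau": joint torques, N m; "eef_pos": TCP position; "eef_rot": TCP orientation; "contact_force": force on the tool from outside, world axes, zero at the start; "wrist_torque": the same for the moment, N m; "grip_width": opening from 0.0 (shut) to 1.0 (fully open); "finger_force": force on a finger pad.
Only numpy, scipy, OpenCV 4.12 (cv2) and the standard library are available. Lean on these libraries where they do the work, as an engineer would, in place of code of your own. Each camera call takes 0.05 s, during which the arm holds its last target. There are 200 camera calls.

### The job

Three of the four wooden jar lids sit tight, but one rocks. Press gently with closed fingertips on one side of the lids' rims until you find the one that tips, then press that lid down in the middle until it is fully home and level. Do not pinch or lift any lid, do not bear down hard, and leave the spice jar, garlic, small mug and tomato alone.

Things in the scene. Friction and masses are not known exactly. Their poses are not given: they have to be found in the camera images.
- jar_1: One of four identical white ceramic jars, 96 mm across, fixed on the worktop in a loose row, in any order. Origin: centre of its underside, z up. Three lids are already down as far as they go and give under 1 mm. The fourth, on any jar, looks the same but rocks: 3 N on its rim, 30 mm or more from the middle, sinks that edge about 3 mm (0.1 rad); let go, it springs back level.
- lid_1_top (a point): Centre of the top of jar_1's lid, z its upward normal. Pale wooden disc, 93 mm across, with a flat boss 25 mm across and 3 mm high in the middle. At the start boss top (this point) 93 mm, flat rim 90 mm above the jar's origin. The rocking lid, pressed in the middle with 8 to 15 N, slides down 5 mm and stops, home (this point at 88 mm); it stays and rocks no more.
- jar_2: One of four identical white ceramic jars, 96 mm across, fixed on the worktop in a loose row, in any order. Origin: centre of its underside, z up. Three lids are already down as far as they go and give under 1 mm. The fourth, on any jar, looks the same but rocks: 3 N on its rim, 30 mm or more from the middle, sinks that edge about 3 mm (0.1 rad); let go, it springs back level.
- lid_2_top (a point): Centre of the top of jar_2's lid, z its upward normal. Pale wooden disc, 93 mm across, with a flat boss 25 mm across and 3 mm high in the middle. At the start boss top (this point) 93 mm, flat rim 90 mm above the jar's origin. The rocking lid, pressed in the middle with 8 to 15 N, slides down 5 mm and stops, home (this point at 88 mm); it stays and rocks no more.
- jar_3: One of four identical white ceramic jars, 96 mm across, fixed on the worktop in a loose row, in any order. Origin: centre of its underside, z up. Three lids are already down as far as they go and give under 1 mm. The fourth, on any jar, looks the same but rocks: 3 N on its rim, 30 mm or more from the middle, sinks that edge about 3 mm (0.1 rad); let go, it springs back level.
- lid_3_top (a point): Centre of the top of jar_3's lid, z its upward normal. Pale wooden disc, 93 mm across, with a flat boss 25 mm across and 3 mm high in the middle. At the start boss top (this point) 93 mm, flat rim 90 mm above the jar's origin. The rocking lid, pressed in the middle with 8 to 15 N, slides down 5 mm and stops, home (this point at 88 mm); it stays and rocks no more.
- jar_4: One of four identical white ceramic jars, 96 mm across, fixed on the worktop in a loose row, in any order. Origin: centre of its underside, z up. Three lids are already down as far as they go and give under 1 mm. The fourth, on any jar, looks the same but rocks: 3 N on its rim, 30 mm or more from the middle, sinks that edge about 3 mm (0.1 rad); let go, it springs back level.
- lid_4_top (a point): Centre of the top of jar_4's lid, z its upward normal. Pale wooden disc, 93 mm across, with a flat boss 25 mm across and 3 mm high in the middle. At the start boss top (this point) 93 mm, flat rim 90 mm above the jar's origin. The rocking lid, pressed in the middle with 8 to 15 N, slides down 5 mm and stops, home (this point at 88 mm); it stays and rocks no more.
- spice_jar: Bystander: glass spice jar with a green cap, 46 mm across, 106 mm high, standing behind the jars. Loose; origin at the centre of its underside.
- garlic: Bystander: garlic bulb, 56 mm, lying behind the jars. Loose; origin at the centre of its underside.
- small_mug: Bystander: small white mug, 65 mm across (89 mm with its handle), 54 mm high, standing behind the jars. Loose; origin at the centre of its underside.
- tomato: Bystander: red tomato, 74 mm across, 69 mm high, to the right of the jars. Loose; origin at the centre of its underside.
Things that resemble listed ones, but are neither listed nor needed, are in the scene too. Leave any purple look-alike of the jar_2 alone.

How it is judged:
By the outcome, as a careful person would: the job done as asked, in the order asked, and still so for the second after the job is handed in, with the robot touching nothing.
It also fails if it takes over 48 s, if anything falls off the work surface, if the arm or the gripper's body presses on something with over 40 N, if the wrist force passes 120 N, or if a joint passes its speed limit or range.

## Working session

There is one attempt and no reset: what is moved stays moved. The work goes in short steps, Python scripts to look and compute and a shell command to move; the robot and the scene stay as the last step left them, time stands still between calls to the robot, and variables do not carry over. Pictures are saved under pics/ and viewed, at most 10 in all, crops included, and the job is handed in when it is done.

```bash
mkdir -p pics; cat > h.py <<'E'
import numpy as np, cv2
from bench import ctrl, imaging, finder
def world(p, uv, z=None):
    # pixel(s) -> world via depth, or via plane height z
    R=cv2.Rodrigues(np.array(p["rvec"],float))[0]; t=np.array(p["tvec"],float).ravel()
    uv=np.atleast_2d(np.array(uv,float))
    d=np.c_[(uv[:,0]-p["cx"])/p["fx"],(uv[:,1]-p["cy"])/p["fy"]]
    s=d.copy()
    for _ in range(20): s=d/(1+p["k1"]*(s**2).sum(1,keepdims=True))
    ray=np.c_[s,np.ones(len(s))]
    if z is None:
        dep=p["z_map"][np.round(uv[:,1]).astype(int),np.round(uv[:,0]).astype(int)]
        return (ray*dep[:,None]-t)@R
    C=-R.T@t; w=ray@R
    return C+w*((z-C[2])/w[:,2])[:,None]
E
python3 - <<'E'
from h import *
np.set_printoptions(precision=4,suppress=True)
for n in ("top","side"):
    p=imaging.grab_frame(n); cv2.imwrite(f"pics/{n}0.png",p["pixels"][:,:,::-1])
    for k in ("lid_1_top",):
        for r in finder.spot_point(p,k): print(n,k,r["confidence"],r["position"],world(p,r["position"])[0],world(p,r["position"],.093)[0])
    for r in finder.trace(p,"jar_1"):
        v,u=np.nonzero(r["region"]); w=world(p,np.c_[u,v]); m=(w[:,2]>.08)&(w[:,2]<.1); print(n,"jar",r["confidence"],r["rect"],m.sum(),np.median(w[m],0) if m.any() else 0)
print(ctrl.sense(), ctrl.grip_depth)
E
```

```text
top lid_1_top 0.64 [186.4, 253.5] [ 0.489  -0.0214  0.0941] [ 0.4891 -0.0212  0.093 ]
top jar 0.9 [244.5, 226.1, 284.5, 263.7] 906 [ 0.5215 -0.2263  0.0897]
top jar 0.79 [169.5, 235.3, 210.4, 271.5] 931 [ 0.4906 -0.0264  0.0896]
top jar 0.78 [105.9, 215.8, 151.0, 252.2] 987 [0.5447 0.146  0.0896]
top jar 0.74 [410.4, 246.2, 453.5, 282.9] 983 [ 0.4808 -0.6842  0.0892]
top jar 0.69 [306.0, 238.9, 343.9, 276.3] 896 [ 0.4874 -0.4012  0.0897]
side lid_1_top 0.91 [221.1, 186.6] [ 0.4896 -0.0295  0.0944] [ 0.4906 -0.0262  0.093 ]
side jar 0.83 [206.8, 182.7, 236.8, 219.0] 327 [ 0.49   -0.0398  0.0897]
side jar 0.77 [239.2, 200.6, 272.2, 242.2] 438 [ 0.5181 -0.2389  0.0896]
side jar 0.74 [300.2, 290.4, 350.9, 352.8] 1310 [ 0.4781 -0.6936  0.0911]
side jar 0.72 [250.2, 234.9, 291.4, 277.0] 655 [ 0.483  -0.4151  0.0899]
side jar 0.61 [208.0, 162.7, 235.4, 185.3] 253 [0.5434 0.1331 0.0897]
side jar 0.3 [283.4, 195.2, 299.6, 212.1] 0 0
{'t': 0.3, 'qpos': array([-1.4578,  0.2589,  1.5354,  0.    ,  1.348 , -0.2028]), 'joint_velocities': array([-0.0001, -0.0013, -0.0024,  0.0015, -0.0006,  0.001 ]), 'tau': array([  0.0003, -43.6784, -28.3828,   0.0718,   0.0367,  -0.0001]), 'eef_pos': array([ 0.1708, -0.5226,  0.2184]), 'eef_rot': array([ 0.9876,  0.1572,  0.    , -0.0003]), 'contact_force': array([0.2668, 0.2933, 0.2911]), 'wrist_torque': array([ 0.0229, -0.0043, -0.0142]), 'finger_force': 0.0, 'grip_width': 1.0026783729927684} 0.0188
```

View pics/top0.png

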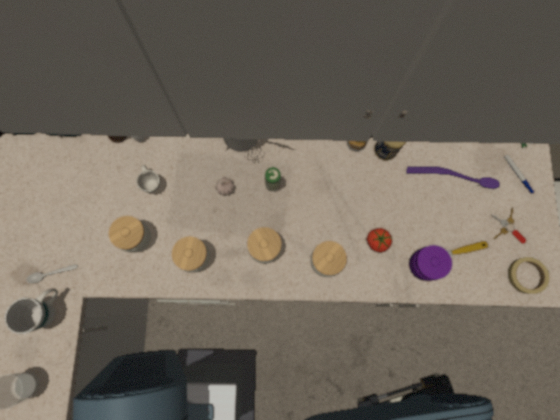

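View pics/side0.png

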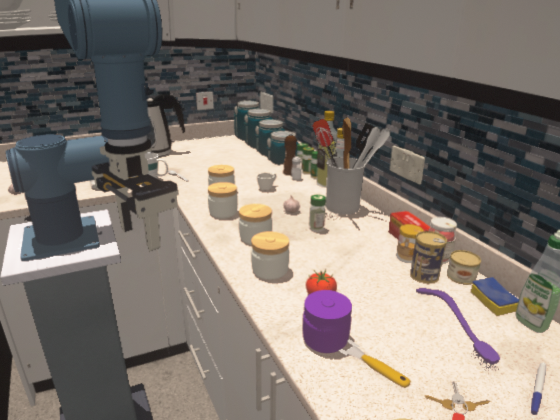

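The top view shows four wooden lids at px (126,233), (190,254), (264,244) and (329,258). The purple look-alike at (432,263) is excluded. Next I'll fit the lid centres, shut the fingers and square the tool to the world axes.

```bash
python3 -m jog '[[0,0,0,0,0,0.0402],[0,0,0,0,0,0.0402],[0,0,0,0,0,0.0402],[0,0,0,0,0,0.0402],[0,0,0,0,0,0.0402]]' 1 20
python3 - <<'E'
from h import *
np.set_printoptions(precision=4,suppress=True)
v,u=np.mgrid[:420,:560]; uv=np.c_[u.ravel(),v.ravel()]
guess=[(.545,.146),(.49,-.026),(.521,-.226),(.487,-.401)]
for n in ("top","side"):
    p=imaging.grab_frame(n); w=world(p,uv); hsv=cv2.cvtColor(p["pixels"],cv2.COLOR_RGB2HSV).reshape(-1,3)
    for g in guess:
        m=(np.hypot(w[:,0]-g[0],w[:,1]-g[1])<.07)&(abs(w[:,2]-.0905)<.006)&(hsv[:,1]>70)
        c,r=cv2.minEnclosingCircle(w[m,:2].astype(np.float32)); b=m&(w[:,2]>.0917)
        q=w[m]; e=cv2.fitEllipse(cv2.convexHull(q[:,:2].astype(np.float32)*1000))
        print(n,g,m.sum(),np.array(c),r,'ell',np.array(e[0])/1000,np.array(e[1]),'boss',b.sum(),w[b].mean(0),'rim z',np.median(w[m&~b,2]))
    for r in finder.spot_point(p,"lid_1_top"): print(r["confidence"],world(p,r["position"],.093)[0])
E
```

```text
t: 0.72
eef_pos: [0.1708, -0.5227, 0.2186]
eef_rot: [1.0, -0.002, -0.0, -0.0]
contact_force: [-0.5, 0.9, 0.3]
grip_width: 0.69
finger_force: 0.0
top (0.545, 0.146) 939 [0.5453 0.1478] 0.047898612916469574 ell [0.5452 0.1471] [92.1774 94.8434] boss 194 [0.5468 0.1441 0.093 ] rim z 0.0890774490051743
top (0.49, -0.026) 929 [ 0.492  -0.0252] 0.04701472073793411 ell [ 0.4917 -0.0253] [91.3402 92.8592] boss 178 [ 0.4933 -0.0274  0.093 ] rim z 0.08920799867155128
top (0.521, -0.226) 891 [ 0.5222 -0.2265] 0.04622688516974449 ell [ 0.5222 -0.2266] [90.6507 91.6382] boss 181 [ 0.5201 -0.2267  0.0929] rim z 0.08912155103964567
top (0.487, -0.401) 909 [ 0.488  -0.4035] 0.04633484408259392 ell [ 0.488  -0.4036] [90.6976 92.1317] boss 176 [ 0.4891 -0.4029  0.093 ] rim z 0.08928056265728383
0.73 [ 0.5216 -0.2266  0.093 ]
0.68 [ 0.4911 -0.0272  0.093 ]
side (0.545, 0.146) 213 [0.5471 0.1448] 0.05006001144647598 ell [0.5473 0.1445] [90.1742 98.4203] boss 31 [0.5418 0.1444 0.0927] rim z 0.08982876684714587
side (0.49, -0.026) 289 [ 0.4956 -0.0293] 0.04924485832452774 ell [ 0.4943 -0.0283] [90.5822 96.0809] boss 37 [ 0.4922 -0.0286  0.0928] rim z 0.08975292675464075
side (0.521, -0.226) 397 [ 0.522  -0.2283] 0.04849763959646225 ell [ 0.5216 -0.2292] [88.1556 95.1633] boss 48 [ 0.5194 -0.2286  0.0926] rim z 0.08988246823256846
side (0.487, -0.401) 601 [ 0.487  -0.4055] 0.048865944147109985 ell [ 0.487  -0.4056] [91.3328 96.083 ] boss 67 [ 0.4906 -0.4104  0.0927] rim z 0.09005835736352806
0.7 [ 0.4977 -0.016   0.093 ]
```

```bash
python3 -m jog '[[0.1124,-0.0475,0,0,0,0],[0.1124,-0.0475,0,0,0,0],[0.1124,-0.0475,0,0,0,0],[0.1124,-0.0475,0,0,0,0],[0.1124,-0.0475,0,0,0,0]]'
python3 -m jog '[[0.1124,-0.0475,0.09,0,0,0],[0.1124,-0.0475,0.09,0,0,0],[0.1124,-0.0475,0.09,0,0,0],[0.1124,-0.0475,0.09,0,0,0],[0.1124,-0.0475,0.09,0,0,0]]'
python3 -m jog '[[0,0,0.01,0,0,0],[0,0,0.01,0,0,0],[0,0,0.01,0,0,0],[0,0,0.01,0,0,0],[0,0,0,0,0,0]]'
```

```text
t: 1.33
eef_pos: [0.3125, -0.4628, 0.2187]
eef_rot: [1.0, 0.001, 0.0, 0.0]
contact_force: [0.9, -1.0, 0.5]
grip_width: 0.161
finger_force: 0.0
t: 1.75
eef_pos: [0.4532, -0.4033, 0.1052]
eef_rot: [1.0, 0.001, 0.0, 0.0]
contact_force: [0.7, -2.1, -0.1]
grip_width: 0.006
finger_force: 0.0
t: 2.17
eef_pos: [0.451, -0.4051, 0.0967]
eef_rot: [1.0, -0.001, 0.0, 0.0]
contact_force: [-0.3, -0.4, 0.4]
grip_width: 0.008
finger_force: 0.0
```

```bash
S='[[0,0,0.004,0,0,0],[0,0,0,0,0,0],[0,0,0,0,0,0],[0,0,0,0,0,0],[0,0,0,0,0,0]]'; python3 -m jog '[[0,0,0.008,0,0,0],[0,0,0.008,0,0,0],[0,0,0.004,0,0,0],[0,0,0,0,0,0],[0,0,0,0,0,0]]' | grep -E 'eef_pos|contact'
python3 -m jog '[[0,0,0.004,0,0,0],[0,0,0,0,0,0],[0,0,0,0,0,0],[0,0,0,0,0,0],[0,0,0,0,0,0]]' | grep -E 'eef_pos|contact'
```

```text
eef_pos: [0.4517, -0.4042, 0.0913]
contact_force: [-0.3, -1.1, 1.2]
eef_pos: [0.4519, -0.404, 0.0902]
contact_force: [-0.5, 0.0, -0.6]
```

```bash
python3 -m jog '[[0,0,0.004,0,0,0],[0,0,0,0,0,0],[0,0,0,0,0,0],[0,0,0,0,0,0],[0,0,0,0,0,0]]' | grep -E 'eef_pos|contact'
```

```text
eef_pos: [0.4518, -0.4041, 0.0892]
contact_force: [-0.4, -0.4, 0.9]
```

```bash
python3 -m jog '[[0,0,0.004,0,0,0],[0,0,0,0,0,0],[0,0,0,0,0,0],[0,0,0,0,0,0],[0,0,0,0,0,0]]' | grep -E 'eef_pos|contact'
```

```text
eef_pos: [0.4518, -0.4041, 0.0882]
contact_force: [-1.6, -0.0, 1.6]
```

```bash
python3 -m jog '[[0,0,0.004,0,0,0],[0,0,0,0,0,0],[0,0,0,0,0,0],[0,0,0,0,0,0],[0,0,0,0,0,0]]' | grep -E 'eef_pos|contact'
```

```text
eef_pos: [0.4517, -0.4041, 0.0872]
contact_force: [-1.4, -0.5, 1.9]
```

```bash
python3 -m jog '[[0,0,0.003,0,0,0],[0,0,0,0,0,0],[0,0,0,0,0,0],[0,0,0,0,0,0],[0,0,0,0,0,0]]' | grep -E 'eef_pos|contact'; python3 -c "
from bench import *
p=imaging.grab_frame('side')
import cv2;cv2.imwrite('pics/d.png',cv2.resize(p['pixels'][200:300,200:340,::-1],None,fx=5,fy=5))"
```

```text
eef_pos: [0.4517, -0.4041, 0.0866]
contact_force: [-3.5, -0.2, 5.2]
```

View pics/d.png

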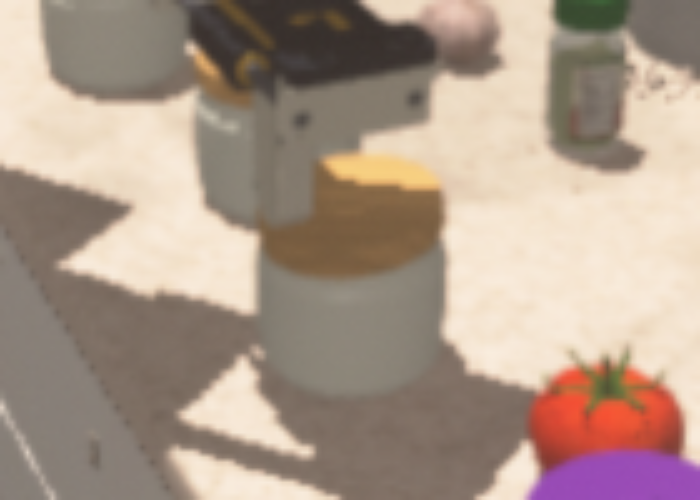

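The tip has gone about 3 mm below the rim height at only a few N, so this looks like the rocker. I'll check the tilt from depth.

```bash
cat > tilt.py <<'E'
from h import *
np.set_printoptions(precision=4,suppress=True)
v,u=np.mgrid[:420,:560]; uv=np.c_[u.ravel(),v.ravel()]
for n in ("side","top"):
    p=imaging.grab_frame(n); w=world(p,uv); hsv=cv2.cvtColor(p["pixels"],cv2.COLOR_RGB2HSV).reshape(-1,3)
    for g in [(.488,-.404),(.522,-.227),(.492,-.0265),(.546,.1465)]:
        r=np.hypot(w[:,0]-g[0],w[:,1]-g[1])
        m=(r<.043)&(r>.018)&(abs(w[:,2]-.089)<.009)&(hsv[:,1]>90)&(hsv[:,0]<25)
        q=w[m]-[*g,0]; print(n,g,m.sum(), end=' ')
        if m.sum()>20:
            print('slope x,y, z0', np.linalg.lstsq(np.c_[q[:,:2],np.ones(len(q))],q[:,2],rcond=None)[0],end=' ')
        b=(r<.009)&(abs(w[:,2]-.09)<.009); print('boss',b.sum(),np.median(w[b,2]) if b.any() else '')
E
python3 tilt.py; python3 -c "
from bench import *
print(ctrl.sense()['contact_force'])"
```

```text
side (0.488, -0.404) 321 slope x,y, z0 [ 0.1277 -0.0021  0.0902] boss 22 0.0931875137790409
side (0.522, -0.227) 4 boss 0 
side (0.492, -0.0265) 151 slope x,y, z0 [0.0044 0.0222 0.0897] boss 12 0.0928637900015956
side (0.546, 0.1465) 134 slope x,y, z0 [0.0181 0.0282 0.0897] boss 7 0.09384351710335137
top (0.488, -0.404) 21 slope x,y, z0 [ 0.046  -0.205   0.0967] boss 0 
top (0.522, -0.227) 647 slope x,y, z0 [-0.0023  0.0005  0.0896] boss 34 0.09322096722141424
top (0.492, -0.0265) 657 slope x,y, z0 [ 0.0081 -0.0084  0.0895] boss 33 0.09277815895785052
top (0.546, 0.1465) 644 slope x,y, z0 [ 0.0154 -0.0051  0.0895] boss 35 0.09221028069346959
[-4.36990302  1.08024653  4.40502823]
```

The lid tilts 0.13 rad about y, so this is the rocker. I'll lift off, centre over the boss and come down to just above it.

```bash
python3 -m jog '[[0,0,-0.02,0,0,0],[0,0,-0.02,0,0,0],[0,0,-0.02,0,0,0],[0,0,0,0,0,0],[0,0,0,0,0,0]]' | grep -E 'eef_pos|contact'
python3 -m jog '[[0.048,0,0,0,0,0],[0.048,0,0,0,0,0],[0.048,0,0,0,0,0],[0,0,0,0,0,0],[0,0,0,0,0,0]]' | grep -E 'eef_pos|contact'
python3 -m jog '[[0,0,0.01,0,0,0],[0,0,0.01,0,0,0],[0,0,0.006,0,0,0],[0,0,0,0,0,0],[0,0,0,0,0,0]]' | grep -E 'eef|contact'
```

```text
eef_pos: [0.4522, -0.4042, 0.1018]
contact_force: [-0.3, 0.1, -0.0]
eef_pos: [0.4888, -0.4037, 0.1009]
contact_force: [0.1, -0.5, 0.1]
eef_pos: [0.4874, -0.404, 0.0947]
eef_rot: [1.0, -0.0, -0.0, -0.0]
contact_force: [-0.0, -0.3, -0.8]
```

```bash
python3 -m jog '[[0,0,0.008,0,0,0],[0,0,0,0,0,0],[0,0,0,0,0,0],[0,0,0,0,0,0],[0,0,0,0,0,0]]' | grep -E 'eef_pos|contact'
```

```text
eef_pos: [0.4878, -0.4042, 0.0931]
contact_force: [-1.2, -0.6, 0.9]
```

```bash
python3 -m jog '[[0,0,0.004,0,0,0],[0,0,0,0,0,0],[0,0,0,0,0,0],[0,0,0,0,0,0],[0,0,0,0,0,0]]' | grep -E 'eef_pos|contact'
```

```text
eef_pos: [0.4879, -0.4043, 0.0926]
contact_force: [-1.6, -0.1, 6.2]
```

```bash
python3 -m jog '[[0,0,0.002,0,0,0],[0,0,0,0,0,0],[0,0,0,0,0,0],[0,0,0,0,0,0],[0,0,0,0,0,0]]' | grep -E 'eef_pos|contact'
```

```text
eef_pos: [0.4879, -0.4043, 0.0921]
contact_force: [-1.8, 0.9, 6.1]
```

```bash
python3 -m jog '[[0,0,0.002,0,0,0],[0,0,0,0,0,0],[0,0,0,0,0,0],[0,0,0,0,0,0],[0,0,0,0,0,0]]' | grep -E 'eef_pos|contact'
```

```text
eef_pos: [0.4879, -0.4043, 0.0917]
contact_force: [-1.3, -0.1, 6.1]
```

```bash
python3 -m jog '[[0,0,0.004,0,0,0],[0,0,0,0,0,0],[0,0,0,0,0,0],[0,0,0,0,0,0],[0,0,0,0,0,0]]' | grep -E 'eef_pos|contact'
```

```text
eef_pos: [0.4879, -0.4043, 0.0906]
contact_force: [-0.2, 0.2, 6.4]
```

Sliding at a steady ~6 N. Keep going in 1 mm steps.

```bash
python3 -m jog '[[0,0,0.004,0,0,0],[0,0,0,0,0,0],[0,0,0,0,0,0],[0,0,0,0,0,0],[0,0,0,0,0,0]]' | grep -E 'eef_pos|contact'
```

```text
eef_pos: [0.4879, -0.4043, 0.0896]
contact_force: [-1.5, 0.4, 6.4]
```

```bash
python3 -m jog '[[0,0,0.004,0,0,0],[0,0,0,0,0,0],[0,0,0,0,0,0],[0,0,0,0,0,0],[0,0,0,0,0,0]]' | grep -E 'eef_pos|contact'
```

```text
eef_pos: [0.4879, -0.4043, 0.0886]
contact_force: [-1.4, 0.6, 5.8]
```

```bash
python3 -m jog '[[0,0,0.002,0,0,0],[0,0,0,0,0,0],[0,0,0,0,0,0],[0,0,0,0,0,0],[0,0,0,0,0,0]]' | grep -E 'eef_pos|contact'
```

```text
eef_pos: [0.4879, -0.4043, 0.0882]
contact_force: [-1.3, 0.8, 5.8]
```

```bash
python3 -m jog '[[0,0,0.002,0,0,0],[0,0,0,0,0,0],[0,0,0,0,0,0],[0,0,0,0,0,0],[0,0,0,0,0,0]]' | grep -E 'eef_pos|contact'
```

```text
eef_pos: [0.4879, -0.4043, 0.0881]
contact_force: [-2.1, 0.4, 9.7]
```

```bash
python3 -m jog '[[0,0,0.0012,0,0,0],[0,0,0,0,0,0],[0,0,0,0,0,0],[0,0,0,0,0,0],[0,0,0,0,0,0]]' | grep -E 'eef_pos|contact'
```

```text
eef_pos: [0.4879, -0.4043, 0.0881]
contact_force: [-2.5, 1.7, 10.4]
```

It has stopped at 88.1 mm with the force rising, so the lid is home. One slight extra push, then lift off, back away toward the robot and check.

```bash
python3 -m jog '[[0,0,0.0008,0,0,0],[0,0,0,0,0,0],[0,0,0,0,0,0],[0,0,0,0,0,0],[0,0,0,0,0,0]]' | grep -E 'eef_pos|contact'
python3 -m jog '[[0,0,-0.02,0,0,0],[0,0,-0.04,0,0,0],[0,0,-0.1,0,0,0],[0,0,-0.12,0,0,0],[0,0,-0.12,0,0,0]]' | grep -E 'eef_pos|contact'
python3 -m jog '[[-0.12,0,0,0,0,0],[-0.12,0,0,0,0,0],[-0.12,0,0,0,0,0],[-0.12,0,0,0,0,0],[-0.12,0,0,0,0,0]]' | grep -E 'eef_pos|contact'
python3 -m jog '[[-0.1,0,0,0,0,0],[-0.1,0,0,0,0,0],[0,0,0,0,0,0],[0,0,0,0,0,0],[0,0,0,0,0,0]]' 
python3 tilt.py; python3 -c "
from bench import *
p=imaging.grab_frame('side')
import cv2;cv2.imwrite('pics/e.png',p['pixels'][:,:,::-1])"
```

```text
eef_pos: [0.4879, -0.4043, 0.088]
contact_force: [-3.2, 1.4, 10.4]
eef_pos: [0.4875, -0.4034, 0.187]
contact_force: [1.2, -0.4, 0.0]
eef_pos: [0.3367, -0.4037, 0.1867]
contact_force: [0.9, -1.9, -0.1]
t: 11.9
eef_pos: [0.2884, -0.4043, 0.1868]
eef_rot: [1.0, -0.0, 0.0, 0.0]
contact_force: [-0.1, -0.2, 0.3]
grip_width: 0.005
finger_force: 0.0
side (0.488, -0.404) 386 slope x,y, z0 [ 0.0016 -0.0019  0.0851] boss 21 0.08820079497575063
side (0.522, -0.227) 257 slope x,y, z0 [0.0016 0.0023 0.0899] boss 13 0.09288338794208675
side (0.492, -0.0265) 163 slope x,y, z0 [0.0093 0.0166 0.0898] boss 11 0.09243115952525552
side (0.546, 0.1465) 131 slope x,y, z0 [0.0007 0.0322 0.09  ] boss 8 0.0929477802799865
top (0.488, -0.404) 645 slope x,y, z0 [-0.0028  0.0002  0.0846] boss 36 0.08674935020946734
top (0.522, -0.227) 645 slope x,y, z0 [0.0014 0.0038 0.0898] boss 34 0.09250125402793705
top (0.492, -0.0265) 663 slope x,y, z0 [ 0.0091 -0.0039  0.0896] boss 32 0.09399935021516385
top (0.546, 0.1465) 656 slope x,y, z0 [ 0.0061 -0.0057  0.0896] boss 38 0.09229726529545935
```

View pics/e.png

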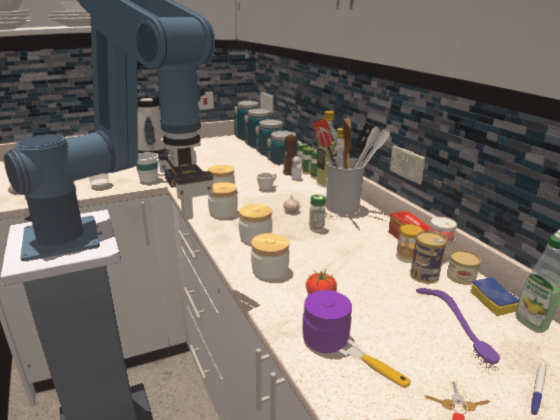

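The lid at px (270,243) now sits level and 5 mm lower, with its boss at 88 mm. The bystanders are undisturbed and the arm is clear.

```bash
python3 -c "
from bench import *
print(ctrl.finish_job())"
```

```text
the job is handed in; nothing more can be done
None
```

The rocking lid was the one nearest the tomato: I pressed it in the middle with about 10 N until it stopped fully home and level, nothing else was touched, and the job is handed in at about 12 s on the robot's clock.

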